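Take the battery cover off an upturned display stand

ROBOT

A 6-joint arm with a two-finger parallel gripper is mounted at the origin on the work surface. World frame = base frame: x ahead of the robot, y to its left, z up, the work surface at z = 0. Lengths are in mm, angles in rad, forces in N, time in s.
With the tool pointing down it reaches from about 150 to 775 mm from the base axis. Payload 6.1 kg.
Tool frame: the origin (TCP) lies at the very end of the fingers, on their centre line; the grasp point (between the pads) lies 19 mm behind it (r.tcp_to_grasp is the distance from the TCP to the grasp point, in mm); x points along the fingers, z is the direction in which the jaws open and shut, and the axes are right-handed (so a half turn about x gives the same grasp; the last joint's range is limited). The gripper opens to 85 mm and grips with 20 to 120 N. Pads are 22 mm wide; open, the fingers measure 114 mm over their backs; the gripper's body (76 mm by 85 mm) begins 54 mm behind the grasp point. The pads swing forward as they close: fully open they stand 13 mm farther back than shut.
Start: joints at [-1.236, 0.126, -0.04, 1.405, 0, 1.571], TCP at [172.498, -495.835, 207.295] pointing down, gripper open.
Joint ranges: [-2.72, 2.72], [-0.95, 1.95], [-1.27, 1.35], [-1.78, 2.02], [-1.46, 1.47], [-3.14, 3.14]. Speed limits (rad/s): [2.39, 2.39, 3.01, 3.14, 3.14, 3.14].

INTERFACE

Orientations are given as a rotation vector (axis times angle).
In Python, from plant import r gives the robot as it stands.
- The arm moves only by the shell command python3 -m jog 'ROWS' [FORCE]. ROWS is JSON, a list of rows, each a list of 5 numbers: the shift along the tool's x, y, z in mm, then the turn about the tool's x in rad, then the finger opening in mm, from 0 to 85.4. In form: [[x, y, z, spin, fingers], ...]. A call has exactly 5 rows; each row shifts and turns the commanded pose from where the row before left it, along the tool's axes as they then stand; what a row does not reach is not made up. A row lasts 1/10 s, in which the tool goes at most 50 mm and 8.59 degrees, less where a joint would pass 70% of its speed; a pose out of reach is approached as far as the arm can. A call is refused whole if a number of a shift passes 50 or a number of a turn 0.15, either way. A call with a gripper value outside its range is refused whole. The fingers move at their own pace and stop on an object; FORCE is the grip in N (left out, the last holds). Time passes only in rows, so rows that do not move let the fingers close, or fill a call up. It gives the time, the measured TCP pose, the force and the opening at its end, in the units of the state.
- r.get_state(): the state, without advancing time (a new reading comes with each control period).
- r.get_image(name): name is "side" or "top"; returns a dict with "image" (420x560x3 uint8, red, green, blue), "depth" (420x560 float32, mm along the optical axis (not along the pixel's ray), 0 where there is no reading), "intrinsics" (3x3 intrinsics, pixels), "cam_to_world" (4x4, takes a point from camera to world coordinates). Camera axes: x right, y down, z forward; pixel columns grow to the right and rows downward; lengths in mm; the calibration is good to about 2 mm. A picture is of the moment at which its call begins.
- r.sign_off(): hands the job in, once; it reports no verdict.
The state is a dict: "time_s": time; "joint_positions": joint angles; "joint_velocities": joint speeds; "joint_torque": joint torques, N m; "tcp_pos": TCP position; "eef_rot": TCP orientation; "contact_force": force on the tool from outside, world axes, zero at the start; "torque": the same for the moment, N m; "gripper_width": opening from 0.0 (shut) to 1.0 (fully open).
Only numpy, scipy, OpenCV 4.12 (cv2) and the standard library are available. Lean on these libraries where they do the work, as an engineer would, in place of code of your own. Each camera call takes 0.05 s, during which the arm holds its last target.

TASK

The rotating display stand lies upside down to have its old batteries checked before the sale. Press the release tab of its battery cover inward, swing the cover up about its far, hooked edge and out of its frame, and set it down (do not drop it) lying flat in the empty carton lid, either face up. Leave everything else standing where it is, the fresh batteries on the stand included.

Things in the scene. Friction and masses are not known exactly. Their poses are not given: they have to be found in the camera images.
- stand: Rotating display stand lying upside down, immovable: a 260 mm disc below, above it a plain grey housing 240 x 200 mm (x, y) whose flat upper face is 78 mm above the table. Origin: centre of the underside, on the table; x runs from the cover's tab end to its hooked end, z up; yaw varies. Four rubber feet, 24 mm across, 6 mm high, stand on the face at x +-101, y +-81 mm.
- well_mid (a point): Middle of the finger well's mouth, level with the upper face, at stand x -84 mm. The well is cut in the upper face before the release tab: x -106 to -61.5 mm, y +-31.5 mm, 24 mm deep. At its tab end a keeper juts in from either side wall (x -68 to -61.5 mm, 8 mm long in y, 4 mm thick, level with the face), leaving 47 mm between them.
- cover: Loose battery cover, same grey plastic, about 80 g. Origin on its underside; closed, it lies at stand (0, 0, 73 mm) with the stand's axes, its upper face flush, so it cannot be gripped. Plate: x -51 to 57, y +-30, z 0 to 5 mm. At the +x end two tongues reach under the hinge bar; at the -x end is the release tab (x -60 to -56.5 mm), which reaches 11 mm below the plate.
- cover_mid (a point): Middle of the cover, at cover x 5, z 2.5 mm. When the tab lets go, upright sprung cells under the cover (pushing about 5 N in all) lift its tab end by about 18 mm, tilt 0.15 rad, and hold it there. Then its long sides (60 mm apart) can be gripped near the tab end, where their lower edges are some 8 mm above the housing, or the tab end hooked from the well.
- release_tab (a joint): Inward travel of the sprung release tab towards the cover's middle (cover +x), in m: 0 free, 0.006 at its stop. Force: 1.5 N to start, 1 N more per mm, plus friction. The barbs come clear of the keepers at about 0.0035 (6 to 9 N). A finger that presses also holds the cover down by friction: ease it up 10 to 12 mm while still pressing, then let go.
- tab_face (a point): Middle of the release tab's outer ribbed face, which looks into the finger well (cover -x), 5 mm below the upper face. The tab is an upright plate 59 mm wide, 3.5 mm thick, reaching from the cover's upper face 16 mm down. A barb at each end (y 24 to 29.5 mm) catches 3.5 mm under a keeper.
- hinge_bar (a point): On the stand: middle of the hinge bar's lower near edge, 7 mm below the upper face, at stand x 60 mm; the cover pivots about the stand's y axis through this point, tab end up. The bar spans x 60 to 65 mm and is 7 mm thick; behind it are two slots to x 73.5 mm.
- cover_hooks (a point): Midway between the cover's two tongues, near their ends, at cover x 69, z -2 mm. The tongues (y 11 to 23 mm either side, z -5 to -2) drop from the plate's end, pass under the hinge bar to x 71 mm and turn up behind it to z 2.5 mm, so the cover draws out (towards -x) only once it is tipped up by some 0.3 to 0.5 rad.
- parts_tray: Empty open carton lid, 220 x 160 x 28 mm outside, walls and floor 4 mm thick, fixed on the table left or right of the stand. Origin: centre of its underside; x along its length, z up.
- bauble_carton: Carton with six baubles, 200 x 150 mm, up to 72 mm high, fixed on the other side of the stand. Origin: centre of its underside.
- fresh_cell_a: Fresh battery cell standing on the stand's upper face, beyond the cover's hooked end, 26 mm across, 50 mm high. Origin: centre of its underside.
- fresh_cell_b: The second fresh battery cell, like the first.
- candle_tall: Pillar candle, 56 mm across, 110 mm high. Origin: centre of its underside.
- candle_short: Pillar candle, 66 mm across, 70 mm high. Origin: centre of its underside.
- gift_box: Small lidded box, 72 x 72 x 73 mm. Origin: centre of its underside.
- hook_jar: Glass jar, 64 mm across, 85 mm high. Origin: centre of its underside.

How it is judged (in metres and radians):
On the way, in this order (a step that is already met when the one before it is completed fails the run):
1. the release tab is pressed inward until its barbs clear the keepers (over 3 mm) (value of joint release_tab above 0.003 m).
2. the cover is swung up by more than 0.25 rad with its hooks still at the hinge bar (angle between cover's own z axis and vertical above 0.25 rad and distance between cover_hooks and hinge_bar below 0.02 m), for 0.05 s.
At the end, for the whole second after the job is handed in: The cover is out of the stand and lies flat (within 0.2 rad, either face up) and at rest on the floor of the carton lid, wholly between its walls (its middle within 60 mm along and 55 mm across of the lid's middle and lower than 30 mm above the table), and the robot has let go of it (x of cover_mid in the frame of parts_tray between -0.06 and 0.06 m and y of cover_mid in the frame of parts_tray between -0.055 and 0.055 m and height (world z) of cover_mid below 0.03 m and (angle between cover's own z axis and vertical below 0.2 rad or angle between cover's own z axis and vertical above 2.94 rad) and linear speed of cover below 0.02 m/s); the robot touches nothing.
It fails at once if the cover is dropped (moving faster than 0.8 m/s while the gripper does not hold it) (linear speed of cover above 0.8 m/s and contact force between the fingers and cover below 0.05 N).
It fails at once if a thing standing by (fresh battery, candle, box, jar) is moved more than 30 mm (distance of any of fresh_cell_a, fresh_cell_b, candle_tall, candle_short, gift_box, hook_jar from where it was at the start of the episode above 0.03 m).
It also fails if it takes over 45 s, if anything falls off the work surface, if the arm or the gripper's body presses on something with over 40 N, if the wrist force passes 120 N, or if a joint passes its speed limit or range.

## Working session

There is one attempt and no reset: what is moved stays moved. The work goes in short steps, Python scripts to look and compute and a shell command to move; the robot and the scene stay as the last step left them, time stands still between calls to the robot, and variables do not carry over. Pictures are saved under pics/ and viewed, and the job is handed in when it is done.

```bash
ls; mkdir -p pics
python3 - <<'E'
from plant import r
import cv2,numpy as np
print(r.get_state())
for n in("top","side"):
    d=r.get_image(n); cv2.imwrite(f"pics/{n}0.png",d["image"][:,:,::-1]); np.savez(f"{n}0.npz",**d); print(d["intrinsics"],d["cam_to_world"])
E
```

```text
pics
{'time_s': 0.0, 'joint_positions': array([-1.23599253e+00,  1.26401387e-01, -4.06033320e-02,  1.40540926e+00,
       -1.16009066e-05,  1.57080724e+00]), 'joint_velocities': array([-0.00048049,  0.00016447,  0.00129813,  0.00089344, -0.00069737,
        0.00020437]), 'joint_torque': array([-7.38582025e-05, -4.35913503e+01,  3.52925241e+01,  1.70866650e-02,
       -4.49015135e-05, -1.49182034e-05]), 'tcp_pos': array([ 172.35609515, -495.42814102,  206.51942919]), 'eef_rot': array([ 0.96008739,  1.35054697, -0.95855123]), 'contact_force': array([ 0.15550133, -0.16645589,  0.22819951]), 'torque': array([ 0.00529525,  0.04708221, -0.00153765]), 'gripper_width': 0.9952253179007274}
[[395.09857747   0.         277.4837384 ]
 [  0.         395.09857747 215.70833678]
 [  0.           0.           1.        ]] [[-9.83199350e-03 -9.94936964e-01  1.00018849e-01  4.63110150e+02]
 [-9.99719307e-01  7.62424945e-03 -2.24316332e-02 -5.36194457e+00]
 [ 2.15554923e-02 -1.00211322e-01 -9.94732653e-01  1.03646569e+03]
 [ 0.00000000e+00  0.00000000e+00  0.00000000e+00  1.00000000e+00]]
[[385.73717477   0.         279.9389017 ]
 [  0.         385.73717477 212.2257933 ]
 [  0.           0.           1.        ]] [[ 9.56479873e-01 -1.55668259e-01  2.46806900e-01  3.55903801e+02]
 [-2.91416951e-01 -5.52823769e-01  7.80680499e-01 -6.94097547e+02]
 [ 1.49135468e-02 -8.18628898e-01 -5.74129178e-01  5.77440413e+02]
 [ 0.00000000e+00  0.00000000e+00  0.00000000e+00  1.00000000e+00]]
```

View pics/top0.png

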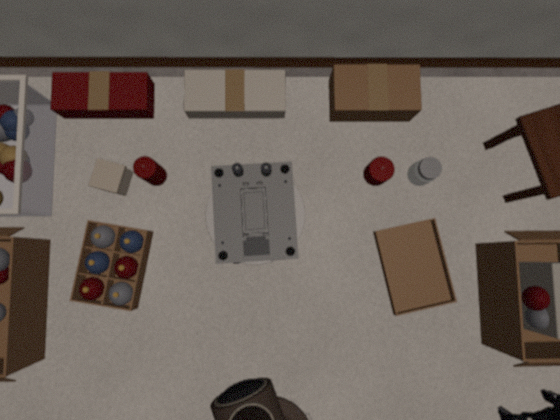

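View pics/side0.png

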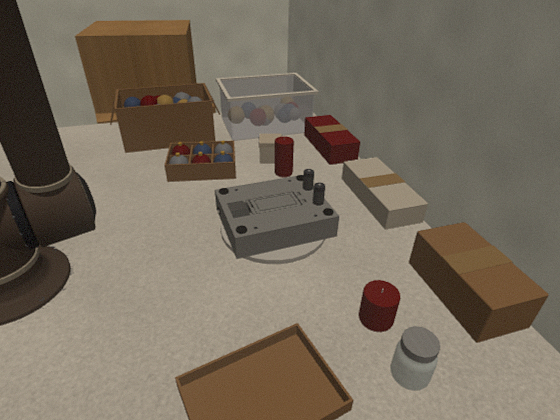

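The top view shows the stand with its well near (257,246) facing the robot, its feet near (222,255), (292,251), (220,172) and (284,169), and the lid at about (415,267). Next I'll measure the feet and the tray corners.

Run:
```python
import cv2,numpy as np
d=np.load("top0.npz")
im=d["image"][:,:,::-1]
a=cv2.resize(im[150:275,200:310],None,fx=5.2,fy=4.7,interpolation=cv2.INTER_CUBIC)
cv2.imwrite("pics/z1.png",cv2.convertScaleAbs(a,alpha=1.6))
a=cv2.resize(im[210:325,365:465],None,fx=5,fy=5,interpolation=cv2.INTER_CUBIC)
cv2.imwrite("pics/z2.png",cv2.convertScaleAbs(a,alpha=1.3))
s=np.load("side0.npz")["image"][:,:,::-1]
cv2.imwrite("pics/z3.png",cv2.convertScaleAbs(cv2.resize(s[160:270,205:350],None,fx=5.4,fy=5.4,interpolation=cv2.INTER_CUBIC),alpha=1.5))
```

```text
(no output)
```

View pics/z1.png

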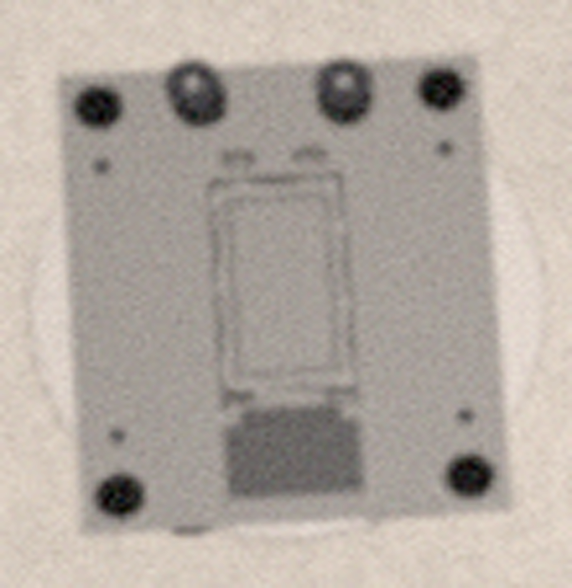

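View pics/z2.png

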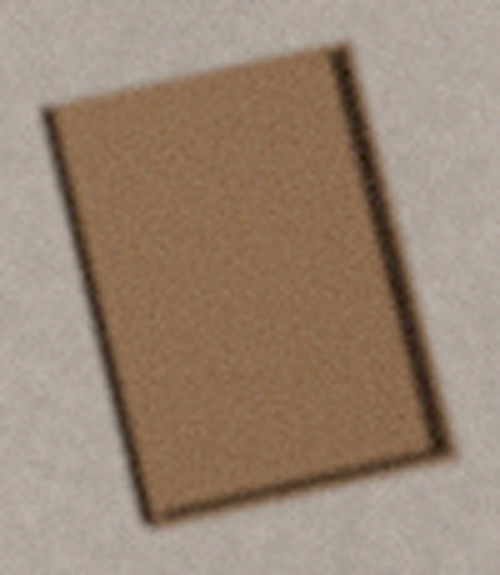

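View pics/z3.png

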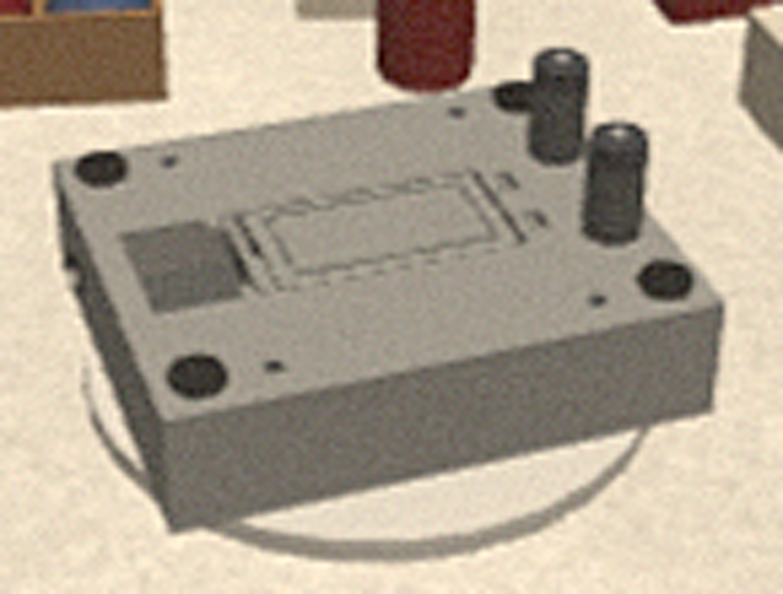

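```bash
cat > h.py <<'E'
import numpy as np, cv2
from scipy.optimize import least_squares
def ray(d,u,v,z):
    K=d["intrinsics"];T=d["cam_to_world"]
    p=T[:3,:3]@np.linalg.solve(K,np.array([u,v,1.])); o=T[:3,3]
    return o+p*(z-o[2])/p[2]
def blob(im,u,v,rad,th):
    g=cv2.GaussianBlur(cv2.cvtColor(im,cv2.COLOR_RGB2GRAY),(3,3),0).astype(float)
    V,U=np.mgrid[:g.shape[0],:g.shape[1]]
    w=np.clip(th-g,0,None)*(np.hypot(U-u,V-v)<rad)
    return (w*U).sum()/w.sum(),(w*V).sum()/w.sum()
def fit(loc,W):
    def f(p):
        c,s=np.cos(p[2]),np.sin(p[2]); return (loc@np.array([[c,s],[-s,c]])+p[:2]-W).ravel()
    r=least_squares(f,[*W.mean(0),0]); return r.x,f(r.x)
E
python3 - <<'E'
from h import *
loc=np.array([[101,81],[101,-81],[-101,81],[-101,-81.]])
d=np.load("top0.npz")
pz=np.array([(98,106),(441,89),(119,496),(469,475)],float)
px=[( (x+.5)/5.2-.5+200,(y+.5)/4.7-.5+150) for x,y in pz]
B=[blob(d["image"],u,v,4.5,75) for u,v in px]; print(np.round(px,1),np.round(B,1))
W=np.array([ray(d,u,v,84)[:2] for u,v in B]); print("top",W.round(1),*fit(loc,W))
s=np.load("side0.npz")
q=[((x+.5)/5.4-.5+205,(y+.5)/5.4-.5+160) for x,y in [(515,97),(664,279),(101,168),(197,375)]]
W2=np.array([ray(s,u,v,84)[:2] for u,v in q]); print("side",W2.round(1),*fit(loc,W2))
# tray corners top z=28 (outer)
t=[((x+.5)/5-.5+365,(y+.5)/5-.5+210) for x,y in [(43,108),(350,42),(455,455),(150,525)]]
W3=np.array([ray(d,u,v,28)[:2] for u,v in t]); print("tray",W3.round(1),[np.linalg.norm(W3[i]-W3[i-1]).round(1) for i in range(4)])
l=np.array([[110,80],[110,-80],[-110,-80],[-110,80.]]);print(fit(l,W3))
D=d["depth"]
for u,v in [(250,200),(257,246),(240,260)]: print(D[v,u],ray(d,u,v,78))
def p3(u,v):
    K=d["intrinsics"];T=d["cam_to_world"];return T[:3,:3]@(np.linalg.solve(K,[u,v,1])*D[v,u])+T[:3,3]
for u,v in [(250,200),(230,220),(257,246),(415,267),(147,165),(110,175),(380,170),(237,168),(266,168)]: print((u,v),p3(u,v).round(1))
E
```

```text
[[218.4 172.2]
 [284.4 168.5]
 [222.5 255.1]
 [289.8 250.7]] [[218.4 172.3]
 [284.4 168.6]
 [222.5 255.1]
 [289.9 250.8]]
top [[666.5 116.4]
 [675.  -44.9]
 [465.1 105.7]
 [473.9 -55.8]] [5.70127983e+02 3.03277079e+01 5.33335701e-02] [ 0.14676773  0.2438918   0.33206736 -0.22804717 -0.18113969  0.17299812
 -0.2976954  -0.18884275]
side [[662.4 110.8]
 [672.  -48.5]
 [462.9 100.3]
 [471.9 -59.7]] [5.67283730e+02 2.57390107e+01 5.56945507e-02] [ 1.19967694  1.42752794  0.65670109 -1.02800456 -0.94736392  0.66756939
 -0.90901411 -1.06709276]
tray [[ 522.6 -273.7]
 [ 555.4 -434.5]
 [ 344.7 -477.7]
 [ 311.9 -320.7]] [np.float64(215.9), np.float64(164.2), np.float64(215.1), np.float64(160.4)]
(array([ 4.33671557e+02, -3.76661676e+02,  2.08202610e-01]), array([ 2.13713578, -1.96844321,  2.39498262,  2.34953448, -2.11389363,
        0.07130431, -2.41822474, -0.45239558]))
966.1472 [598.59435908  39.85188397  78.        ]
976.3703 [486.26933281  23.27453503  78.        ]
950.2192 [453.0467503   64.30506074  78.        ]
(250, 200) [598.6  39.9  77.8]
(230, 220) [549.9  88.5  78.1]
(257, 246) [486.8  23.9  56.6]
(415, 267) [ 429.5 -386.7    3.9]
(147, 165) [679.5 282.1 109.7]
(110, 175) [663.3 382.6  74.2]
(380, 170) [ 673.3 -284.9   70. ]
(237, 168) [667.4  67.7 126.9]
(266, 168) [ 6.667e+02 -1.000e-01  1.284e+02]
```

```bash
cat >> h.py <<'E'
from scipy.spatial.transform import Rotation as R
def plan(target, yaw_z, st, n=1):
    """target world xyz; yaw_z = world heading wanted for tool z (mod pi). prints tool-frame shift (before spin) and spin"""
    M=R.from_rotvec(st["eef_rot"]).as_matrix()
    h=np.arctan2(M[1,2],M[0,2]); dh=(yaw_z-h+np.pi/2)%np.pi-np.pi/2
    # tool x down => spin about tool x by +a turns heading by -a
    print("tool axes\n",M.round(3)," spin",round(-dh,4)," shift tool",(M.T@(np.array(target)-st["tcp_pos"])).round(1))
S=np.array([569.,28.5]);YAW=0.054
def stand(x,y,z):
    c,s=np.cos(YAW),np.sin(YAW); return np.array([S[0]+c*x-s*y,S[1]+s*x+c*y,z])
E
python3 - <<'E'
from h import *
from plant import r
st=r.get_state(); print(stand(-84,0,100))
plan(stand(-84,0,150),YAW+np.pi/2,st)
E
```

```text
[485.12244224  23.96620417 100.        ]
tool axes
 [[-0.     0.944  0.329]
 [ 0.001  0.329 -0.944]
 [-1.    -0.    -0.001]]  spin 0.2808  shift tool [  57.1  466.1 -387.7]
```

```bash
python3 -m jog '[[0,0,0,0.14,0],[0,0,0,0.14,0],[0,0,0,0,0],[0,0,0,0,0],[0,0,0,0,0]]' 40
python3 - <<'E'
from h import *
from plant import r
st=r.get_state()
plan(stand(-84,0,150),YAW+np.pi/2,st)
E
```

```text
time_s: 0.6
tcp_pos: [172.5, -495.7, 207.1]
eef_rot: [1.167, 1.236, -1.167]
contact_force: [-1.3, -0.4, -0.5]
gripper_width: 0.141
tool axes
 [[-0.     0.998  0.057]
 [ 0.     0.057 -0.998]
 [-1.    -0.    -0.   ]]  spin 0.0031  shift tool [  57.3  341.8 -501. ]
```

```bash
python3 -m jog '[[4,30,-45,0,0],[4,30,-45,0,0],[4,30,-45,0,0],[4,30,-45,0,0],[4,30,-45,0,0]]'; python3 -m jog '[[4,30,-45,0,0],[4,30,-45,0,0],[4,30,-45,0,0],[4,30,-45,0,0],[4,30,-45,0,0]]';  python3 -m jog '[[10,30,-40,0,0],[7,11,-10,0,0],[0,0,0,0,0],[0,0,0,0,0],[0,0,0,0,0]]'
python3 - <<'E'
from h import *
from plant import r
st=r.get_state()
plan(stand(-84,0,150),YAW+np.pi/2,st)
for n in("top","side"):
    d=r.get_image(n); np.savez(n+"1.npz",**d); cv2.imwrite(f"pics/{n}1.png",d["image"][:,:,::-1])
    K=d["intrinsics"];T=np.linalg.inv(d["cam_to_world"]);p=T@np.append(st["tcp_pos"],1);print(n,(K@p[:3]/p[2])[:2])
E
```

```text
time_s: 1.1
tcp_pos: [299.7, -279.5, 188.9]
eef_rot: [1.168, 1.234, -1.168]
contact_force: [1.5, -0.4, 0.4]
gripper_width: 0.002
time_s: 1.6
tcp_pos: [426.6, -64.4, 170.6]
eef_rot: [1.167, 1.235, -1.167]
contact_force: [1.5, -0.7, 0.3]
gripper_width: 0.001
time_s: 2.1
tcp_pos: [463.1, -16.1, 154.0]
eef_rot: [1.169, 1.234, -1.17]
contact_force: [-0.0, -1.3, 0.6]
gripper_width: -0.0
tool axes
 [[ 0.     0.999  0.054]
 [-0.     0.054 -0.999]
 [-1.     0.     0.   ]]  spin -0.0003  shift tool [  4.   24.1 -38.8]
top [273.76189458 255.46396538]
side [231.00065092 190.57026473]
```

View pics/side1.png

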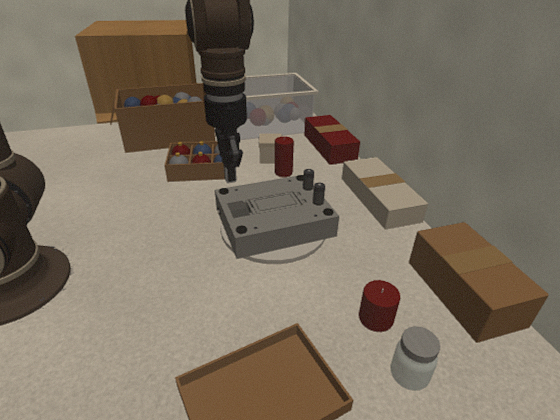

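Run:
```python
from h import *
s=np.load("side1.npz");t=np.load("top1.npz")
a=cv2.resize(s["image"][130:230,180:280,::-1],None,fx=5,fy=5,interpolation=cv2.INTER_CUBIC)
b=cv2.resize(t["image"][200:300,220:320,::-1],None,fx=5,fy=5,interpolation=cv2.INTER_CUBIC)
cv2.circle(a,(255,303),3,(0,0,255),-1)
cv2.imwrite("pics/z4.png",cv2.convertScaleAbs(np.hstack([a,b])[:, :],alpha=1.8)[::1,::1])
cv2.imwrite("pics/z4.png",cv2.resize(cv2.imread("pics/z4.png"),(800,400)))
K=s["intrinsics"];T=s["cam_to_world"]
for v in range(160,196,3): print(v,[ (T[:3,:3]@(np.linalg.solve(K,[u,v,1])*s["depth"][v,u])+T[:3,3]).round(0).tolist() for u in (228,232,236)])
```

```text
160 [[453.0, -67.0, 251.0], [461.0, -64.0, 249.0], [469.0, -64.0, 248.0]]
163 [[454.0, -62.0, 243.0], [462.0, -59.0, 240.0], [471.0, -48.0, 233.0]]
166 [[455.0, -53.0, 232.0], [463.0, -48.0, 228.0], [471.0, -48.0, 227.0]]
169 [[458.0, -32.0, 214.0], [466.0, -31.0, 212.0], [541.0, 352.0, -1.0]]
172 [[458.0, -29.0, 206.0], [465.0, -30.0, 205.0], [538.0, 337.0, -3.0]]
175 [[457.0, -31.0, 200.0], [465.0, -30.0, 198.0], [534.0, 317.0, -2.0]]
178 [[457.0, -30.0, 193.0], [465.0, -29.0, 191.0], [531.0, 300.0, -2.0]]
181 [[457.0, -28.0, 185.0], [466.0, -22.0, 180.0], [527.0, 285.0, -4.0]]
184 [[501.0, 270.0, -1.0], [512.0, 268.0, -2.0], [523.0, 262.0, 0.0]]
187 [[479.0, 127.0, 76.0], [488.0, 123.0, 77.0], [498.0, 120.0, 78.0]]
190 [[476.0, 113.0, 76.0], [485.0, 109.0, 77.0], [494.0, 104.0, 79.0]]
193 [[474.0, 99.0, 76.0], [483.0, 94.0, 78.0], [492.0, 92.0, 78.0]]
```

View pics/z4.png

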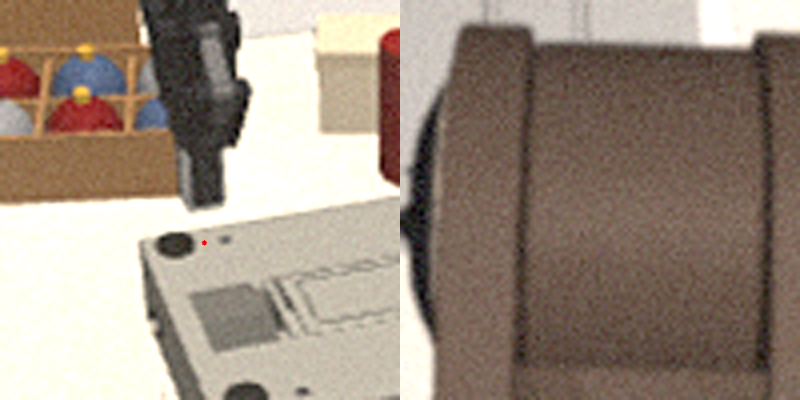

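```bash
python3 -m jog '[[0,24,-38,0,0],[0,0,0,0,0],[0,0,0,0,0],[0,0,0,0,0],[0,0,0,0,0]]'
python3 - <<'E'
from h import *
from plant import r
st=r.get_state()
plan(stand(-84,0,150),YAW+np.pi/2,st); print(st["tcp_pos"],st["joint_velocities"].round(3),st["gripper_width"])
d=r.get_image("side"); np.savez("side2.npz",**d)
K=d["intrinsics"];T=np.linalg.inv(d["cam_to_world"])
a=cv2.resize(d["image"][100:240,160:320,::-1],None,fx=5,fy=4.2,interpolation=cv2.INTER_CUBIC);a=a[:588]
for dz in (0,20,40):
    p=T@np.append(st["tcp_pos"]+[0,0,dz],1);q=(K@p[:3]/p[2])[:2];print(q)
    cv2.circle(a,(int((q[0]-160)*5),int((q[1]-100)*4.2)),3,(0,0,255),-1)
cv2.imwrite("pics/z5.png",cv2.convertScaleAbs(a,alpha=1.8))
# 3D points near the gripper: lowest
v,u=np.mgrid[:420,:560];D=d["depth"];P=np.linalg.solve(K,np.stack([u.ravel(),v.ravel(),np.ones(u.size)]))*D.ravel()
P=(d["cam_to_world"][:3,:3]@P).T+d["cam_to_world"][:3,3]
m=(np.abs(P[:,0]-st["tcp_pos"][0])<30)&(np.abs(P[:,1]-st["tcp_pos"][1])<35)&(P[:,2]>95)&(D.ravel()>0)&(P[:,2]<230)
Q=P[m];print(len(Q),Q[:,2].min())
for z in range(100,230,10):
    s=Q[(Q[:,2]>=z)&(Q[:,2]<z+10)]
    if len(s):print(z,len(s),s[:,0].min().round(),s[:,0].max().round(),s[:,1].min().round(),s[:,1].max().round())
E
```

```text
time_s: 2.7
tcp_pos: [485.1, 23.3, 153.8]
eef_rot: [1.17, 1.234, -1.17]
contact_force: [0.2, 0.4, 0.5]
gripper_width: -0.002
tool axes
 [[ 0.     0.999  0.053]
 [-0.     0.053 -0.999]
 [-1.     0.     0.   ]]  spin -0.0007  shift tool [ 3.8  0.1 -0.6]
[485.07748153  23.31410871 153.76962877] [ 0.002  0.     0.003 -0.003  0.    -0.   ] -0.0022384354992493792
[237.52573029 179.95079662]
[237.07416499 171.8337202 ]
[236.60983198 163.48713891]
231 176.8476670838661
170 10 475.0 492.0 14.0 18.0
180 42 473.0 495.0 8.0 28.0
190 48 473.0 496.0 7.0 25.0
200 48 473.0 494.0 8.0 30.0
210 28 472.0 494.0 7.0 32.0
220 55 469.0 497.0 -11.0 56.0
```

View pics/z5.png

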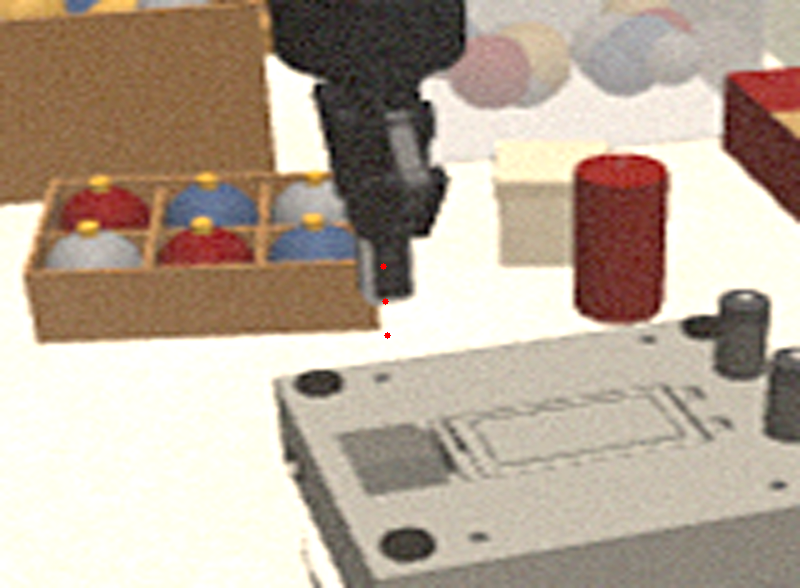

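```bash
python3 -c "
from plant import r;print(r.tcp_to_grasp)"; python3 -m jog '[[30,0,0,0,0],[30,0,0,0,0],[10,0,0,0,0],[0,0,0,0,0],[0,0,0,0,0]]'
python3 - <<'E'
from h import *
from plant import r
st=r.get_state()
print(st["tcp_pos"],st["contact_force"])
d=r.get_image("side"); np.savez("side3.npz",**d)
a=cv2.resize(d["image"][130:250,190:310,::-1],None,fx=5,fy=5,interpolation=cv2.INTER_CUBIC)
cv2.imwrite("pics/z6.png",cv2.convertScaleAbs(a,alpha=1.8))
E
```

```text
18.700000000000003
time_s: 3.25
tcp_pos: [485.9, 24.0, 84.7]
eef_rot: [1.169, 1.234, -1.168]
contact_force: [-0.3, 0.5, 1.2]
gripper_width: -0.004
[485.9268391   24.02247567  84.65852615] [-0.26844833  0.49682618  1.24368072]
```

View pics/z6.png

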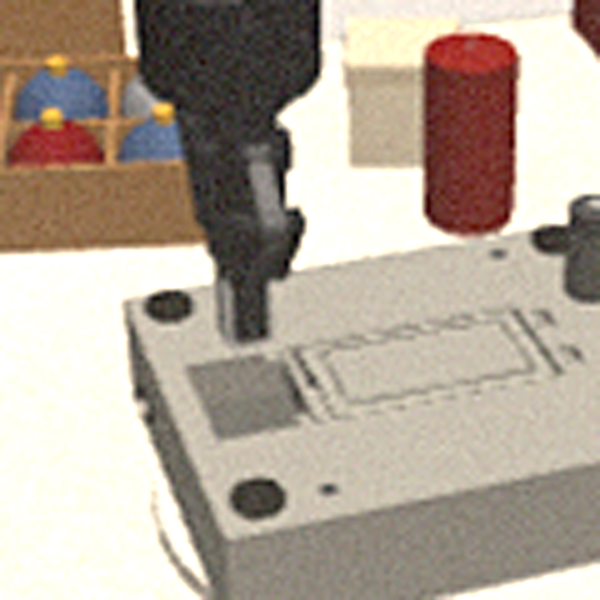

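```bash
python3 -m jog '[[10,0,0,0,0],[5,0,0,0,0],[5,0,0,0,0],[0,0,0,0,0],[0,0,0,0,0]]'
python3 - <<'E'
from h import *
from plant import r
st=r.get_state()
print(st["tcp_pos"],st["contact_force"])
d=r.get_image("side"); np.savez("side3.npz",**d)
a=cv2.resize(d["image"][130:250,190:310,::-1],None,fx=5,fy=5,interpolation=cv2.INTER_CUBIC)
cv2.imwrite("pics/z7.png",cv2.convertScaleAbs(a,alpha=1.8))
E
```

```text
time_s: 3.8
tcp_pos: [485.4, 24.2, 63.5]
eef_rot: [1.169, 1.235, -1.169]
contact_force: [0.6, 0.7, 0.0]
gripper_width: 0.004
[485.39370102  24.21873789  63.50534006] [0.60639446 0.66390023 0.03625563]
```

View pics/z7.png

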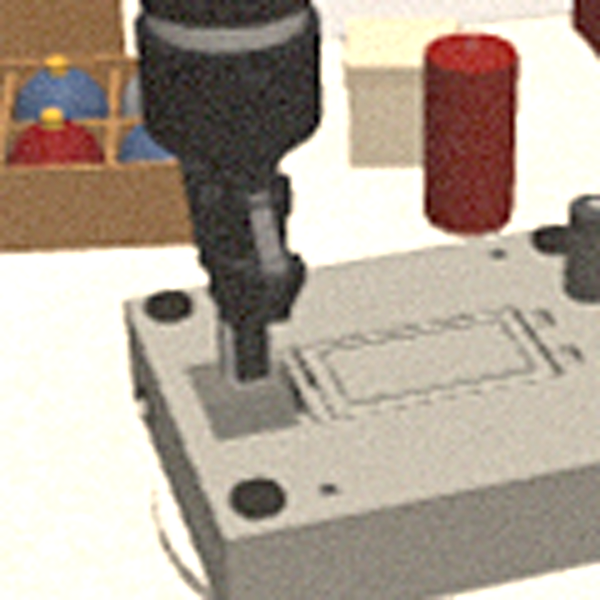

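```bash
python3 -m jog '[[6,0,0,0,0],[4,0,0,0,0],[3,0,0,0,0],[2,0,0,0,0],[0,0,0,0,0]]'; python3 -m jog '[[2,0,0,0,0],[2,0,0,0,0],[1,0,0,0,0],[1,0,0,0,0],[0,0,0,0,0]]'
```

```text
time_s: 4.35
tcp_pos: [485.2, 24.2, 48.2]
eef_rot: [1.168, 1.235, -1.169]
contact_force: [-0.6, -0.3, -0.4]
gripper_width: 0.002
time_s: 4.85
tcp_pos: [485.4, 24.2, 42.5]
eef_rot: [1.169, 1.235, -1.169]
contact_force: [0.6, -0.3, -0.1]
gripper_width: 0.0
```

```bash
python3 -m jog '[[1.5,0,0,0,0],[1.5,0,0,0,0],[0.5,0,0,0,0],[0,0,0,0,0],[0,0,0,0,0]]'; python3 -m jog '[[1,0,0,0,0],[1,0,0,0,0],[0.5,0,0,0,0],[0,0,0,0,0],[0,0,0,0,0]]'
```

```text
time_s: 5.35
tcp_pos: [485.5, 24.2, 39.1]
eef_rot: [1.169, 1.235, -1.169]
contact_force: [1.0, -0.5, 0.1]
gripper_width: -0.001
time_s: 5.85
tcp_pos: [485.5, 24.2, 36.6]
eef_rot: [1.169, 1.235, -1.169]
contact_force: [-0.5, -0.1, -0.3]
gripper_width: 0.002
```

```bash
python3 -m jog '[[1,0,0,0,0],[1,0,0,0,0],[0.5,0,0,0,0],[0,0,0,0,0],[0,0,0,0,0]]'; python3 -m jog '[[1,0,0,0,0],[1,0,0,0,0],[0.5,0,0,0,0],[0,0,0,0,0],[0,0,0,0,0]]'
```

```text
time_s: 6.35
tcp_pos: [485.5, 24.2, 34.1]
eef_rot: [1.169, 1.235, -1.169]
contact_force: [0.4, -0.3, 0.1]
gripper_width: 0.001
time_s: 6.85
tcp_pos: [485.5, 24.2, 31.6]
eef_rot: [1.169, 1.235, -1.169]
contact_force: [-0.8, 0.3, 0.5]
gripper_width: 0.004
```

```bash
python3 -m jog '[[1,0,0,0,0],[0.5,0,0,0,0],[0,0,0,0,0],[0,0,0,0,0],[0,0,0,0,0]]'; python3 -m jog '[[1,0,0,0,0],[0.5,0,0,0,0],[0,0,0,0,0],[0,0,0,0,0],[0,0,0,0,0]]'
```

```text
time_s: 7.35
tcp_pos: [485.5, 24.2, 30.1]
eef_rot: [1.169, 1.235, -1.169]
contact_force: [-0.8, -0.5, 0.5]
gripper_width: 0.0
time_s: 7.85
tcp_pos: [485.6, 24.2, 30.0]
eef_rot: [1.169, 1.234, -1.168]
contact_force: [-4.5, 0.2, 12.4]
gripper_width: 0.0
```

```bash
python3 -m jog '[[-7,0,0,0,0],[-7.5,0,0,0,0],[0,5,0,0,0],[0,3,0,0,0],[0,0,0,0,0]]'; python3 -m jog '[[0,1,0,0,0],[0,1,0,0,0],[0,1,0,0,0],[0,0,0,0,0],[0,0,0,0,0]]'
```

```text
time_s: 8.35
tcp_pos: [494.0, 24.7, 42.8]
eef_rot: [1.169, 1.235, -1.169]
contact_force: [-0.4, -0.6, -0.1]
gripper_width: 0.001
time_s: 8.85
tcp_pos: [496.4, 24.8, 43.1]
eef_rot: [1.169, 1.235, -1.169]
contact_force: [0.7, -0.2, -0.2]
gripper_width: 0.001
```

```bash
python3 -m jog '[[0,1,0,0,0],[0,1,0,0,0],[0,0,0,0,0],[0,0,0,0,0],[0,0,0,0,0]]'; python3 -m jog '[[0,1,0,0,0],[0,1,0,0,0],[0,0,0,0,0],[0,0,0,0,0],[0,0,0,0,0]]'
```

```text
time_s: 9.35
tcp_pos: [498.3, 24.9, 43.1]
eef_rot: [1.169, 1.235, -1.169]
contact_force: [-0.6, 0.3, 0.9]
gripper_width: -0.004
time_s: 9.85
tcp_pos: [500.2, 25.0, 43.1]
eef_rot: [1.169, 1.235, -1.169]
contact_force: [-3.7, 0.4, 2.0]
gripper_width: -0.002
```

```bash
python3 -m jog '[[0,1,0,0,0],[0,1,0,0,0],[0,0.5,0,0,0],[0,0,0,0,0],[0,0,0,0,0]]'; python3 -m jog '[[0,1,0,0,0],[0,1,0,0,0],[0,0,0,0,0],[0,0,0,0,0],[0,0,0,0,0]]'
```

```text
time_s: 10.35
tcp_pos: [502.7, 25.1, 43.0]
eef_rot: [1.169, 1.235, -1.169]
contact_force: [-5.0, -0.6, 2.4]
gripper_width: -0.001
time_s: 10.85
tcp_pos: [504.1, 25.2, 42.8]
eef_rot: [1.168, 1.236, -1.17]
contact_force: [-6.9, -0.6, 3.4]
gripper_width: 0.001
```

```bash
python3 -m jog '[[0,0.5,0,0,0],[-2,0.2,0,0,0],[-3,0.2,0,0,0],[-3,0.2,0,0,0],[-3,0.2,0,0,0]]'; python3 -m jog '[[-1,0,0,0,0],[0,0,0,0,0],[0,0,0,0,0],[0,0,0,0,0],[0,0,0,0,0]]'
python3 - <<'E'
from h import *
from plant import r
d=r.get_image("side"); np.savez("side4.npz",**d)
a=cv2.resize(d["image"][130:250,190:310,::-1],None,fx=5,fy=5,interpolation=cv2.INTER_CUBIC)
cv2.imwrite("pics/z8.png",cv2.convertScaleAbs(a,alpha=1.8))
E
```

```text
time_s: 11.35
tcp_pos: [505.0, 25.3, 53.6]
eef_rot: [1.168, 1.236, -1.171]
contact_force: [-6.8, 0.2, 0.3]
gripper_width: -0.001
time_s: 11.85
tcp_pos: [505.0, 25.3, 54.4]
eef_rot: [1.168, 1.236, -1.171]
contact_force: [-6.2, -0.2, 1.2]
gripper_width: 0.004
```

View pics/z8.png

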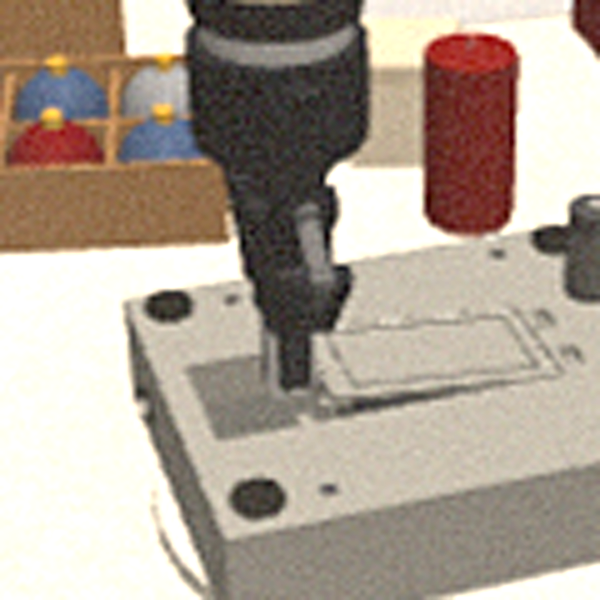

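The picture shows the cover's tab end has lifted, with a dark gap under its near long side at around (370,400). I'll let go now by backing off.

```bash
python3 -m jog '[[0,-3,0,0,0],[0,-5,0,0,0],[0,-7,0,0,0],[0,-3,0,0,0],[0,0,0,0,0]]'
python3 - <<'E'
from h import *
from plant import r
st=r.get_state()
c,s=np.cos(YAW),np.sin(YAW); q=st["tcp_pos"][:2]-S;print(st["tcp_pos"],c*q[0]+s*q[1],-s*q[0]+c*q[1])
d=r.get_image("side"); np.savez("side4.npz",**d)
a=cv2.resize(d["image"][130:250,190:310,::-1],None,fx=5,fy=5,interpolation=cv2.INTER_CUBIC)
cv2.imwrite("pics/z9.png",cv2.convertScaleAbs(a,alpha=1.8))
E
```

```text
time_s: 12.4
tcp_pos: [488.4, 24.3, 55.4]
eef_rot: [1.169, 1.234, -1.168]
contact_force: [-0.5, 0.2, -0.4]
gripper_width: -0.003
[488.41788363  24.34855295  55.43843599] -80.68872540004605 0.2039240878996047
```

View pics/z9.png

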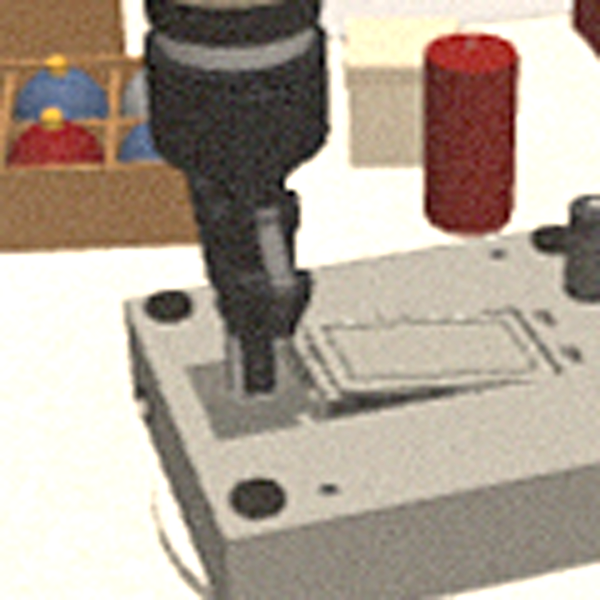

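```bash
python3 -m jog '[[-25,0,0,0,0],[-25,0,0,0,30],[-10,0,0,0,60],[0,20,0,0,60],[0,20.5,0,0,60]]' 25; python3 -m jog '[[0,0,0,0,60],[0,0,0,0,60],[0,0,0,0,60],[0,0,0,0,60],[0,0,0,0,60]]'
cat > look.py <<'E'
from h import *
from plant import r
import sys
def look(name,box=(190,130,120,120)):
    st=r.get_state(); c,s=np.cos(YAW),np.sin(YAW); q=st["tcp_pos"][:2]-S
    print(st["time_s"],"stand frame",round(c*q[0]+s*q[1],1),round(-s*q[0]+c*q[1],1),"z",st["tcp_pos"][2].round(1),st["contact_force"].round(1),st["gripper_width"].round(3))
    d=r.get_image("side"); np.savez(name+".npz",**d); x,y,w,h=box; f=600/h
    a=cv2.resize(d["image"][y:y+h,x:x+w,::-1],None,fx=f,fy=f,interpolation=cv2.INTER_CUBIC)
    cv2.imwrite(f"pics/{name}.png",cv2.convertScaleAbs(a,alpha=1.8)); return st,d
def cloud(d):
    v,u=np.mgrid[:420,:560];D=d["depth"].ravel();P=np.linalg.solve(d["intrinsics"],np.stack([u.ravel(),v.ravel(),np.ones(u.size)]))*D
    P=(d["cam_to_world"][:3,:3]@P).T+d["cam_to_world"][:3,3]; return P,D>0
if __name__=="__main__": look(sys.argv[1])
E
python3 - <<'E'
from look import *
st,d=look("a1"); P,ok=cloud(d)
m=ok&(np.abs(P[:,0]-st["tcp_pos"][0])<20)&(np.abs(P[:,1]-st["tcp_pos"][1])<60)&(P[:,2]>100)&(P[:,2]<220)
Q=P[m]
for z in range(100,220,5):
    s=Q[(Q[:,2]>=z)&(Q[:,2]<z+5)]
    if len(s):print(z,len(s),s.min(0).round(),s.max(0).round())
E
```

```text
time_s: 12.95
tcp_pos: [529.6, 26.6, 115.6]
eef_rot: [1.17, 1.233, -1.167]
contact_force: [0.9, 0.8, 0.2]
gripper_width: 0.68
time_s: 13.45
tcp_pos: [528.2, 26.6, 115.2]
eef_rot: [1.169, 1.235, -1.169]
contact_force: [0.8, 0.0, 0.5]
gripper_width: 0.702Traceback (most recent call last):
  File "<stdin>", line 2, in <module>
  File "look.py", line 6, in look
    print(st["time_s"],"stand frame",round(c*q[0]+s*q[1],1),round(-s*q[0]+c*q[1],1),"z",st["tcp_pos"][2].round(1),st["contact_force"].round(1),st["gripper_width"].round(3))
                                                                                                                                               ^^^^^^^^^^^^^^^^^^^^^^^^^
AttributeError: 'float' object has no attribute 'round'
```

```bash
sed -i 's/,st\["gripper_width"\].round(3)/,round(st["gripper_width"],3)/' look.py
python3 - <<'E'
from look import *
st,d=look("a1"); P,ok=cloud(d)
m=ok&(np.abs(P[:,0]-st["tcp_pos"][0])<20)&(np.abs(P[:,1]-st["tcp_pos"][1])<60)&(P[:,2]>100)&(P[:,2]<220)
Q=P[m]
for z in range(100,220,5):
    s=Q[(Q[:,2]>=z)&(Q[:,2]<z+5)]
    if len(s):print(z,len(s),s.min(0).round(),s.max(0).round())
E
```

```text
13.45 stand frame -40.8 0.3 z 115.2 [0.8 0.  0.5] 0.702
140 11 [521. -11. 143.] [537.  59. 145.]
145 26 [514. -12. 145.] [540.  60. 150.]
150 32 [515. -17. 150.] [540.  62. 155.]
155 41 [515. -19. 155.] [540.  61. 160.]
160 38 [514. -18. 160.] [540.  60. 165.]
165 34 [514. -20. 165.] [540.  59. 170.]
170 40 [515. -20. 170.] [540.  60. 175.]
175 23 [515. -18. 175.] [536.  58. 180.]
180 19 [514. -19. 180.] [536.  63. 185.]
185 17 [512. -32. 185.] [530.  65. 190.]
190 31 [512. -33. 190.] [540.  82. 195.]
195 42 [511. -33. 195.] [542.  86. 200.]
200 28 [512. -33. 200.] [538.  82. 204.]
205 31 [509. -33. 205.] [538.  81. 210.]
210 34 [509. -30. 210.] [523.  85. 215.]
215 28 [509. -31. 215.] [525.  80. 220.]
```

View pics/a1.png

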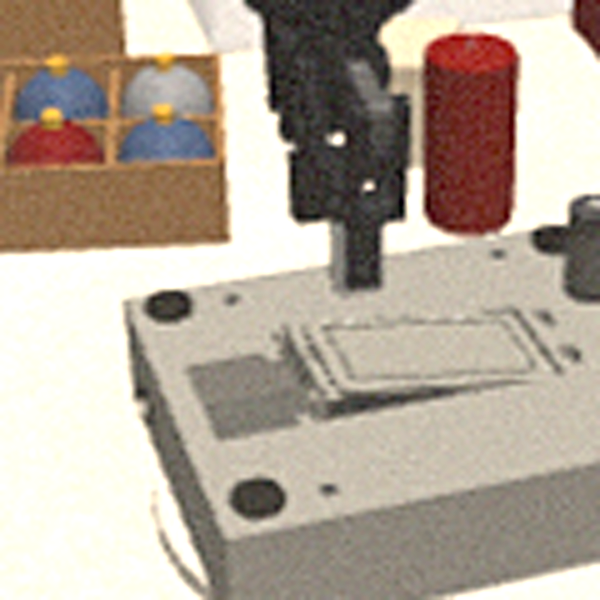

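```bash
python3 -m jog '[[15,0,0,0,80],[15,0,0,0,80],[15,0,0,0,80],[10,0,0,0,80],[5,0,0,0,80]]' 25; python3 -m jog '[[1,0,0,0,80],[0,0,0,0,72],[0,0,0,0,72],[0,0,0,0,72],[0,0,0,0,72]]';python3 look.py a2
```

```text
time_s: 14.0
tcp_pos: [528.1, 26.5, 54.3]
eef_rot: [1.168, 1.235, -1.17]
contact_force: [-0.8, -0.1, 0.3]
gripper_width: 0.94
time_s: 14.5
tcp_pos: [529.0, 26.6, 54.5]
eef_rot: [1.169, 1.234, -1.168]
contact_force: [0.3, -0.1, 0.5]
gripper_width: 0.842
14.5 stand frame -40.1 0.3 z 54.5 [ 0.3 -0.1  0.5] 0.842
```

View pics/a2.png

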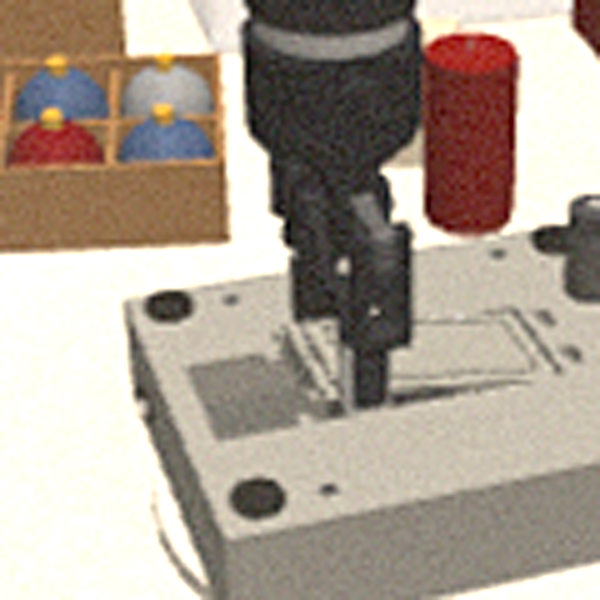

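```bash
python3 -m jog '[[0,0,0,0,66],[0,0,0,0,62],[0,0,0,0,50],[0,0,0,0,50],[0,0,0,0,50]]' 30; python3 look.py a3
```

```text
time_s: 15.05
tcp_pos: [528.7, 26.6, 54.2]
eef_rot: [1.169, 1.235, -1.169]
contact_force: [-0.2, 0.0, 0.0]
gripper_width: 0.689
15.05 stand frame -40.3 0.3 z 54.2 [-0.2  0.   0. ] 0.689
```

View pics/a3.png

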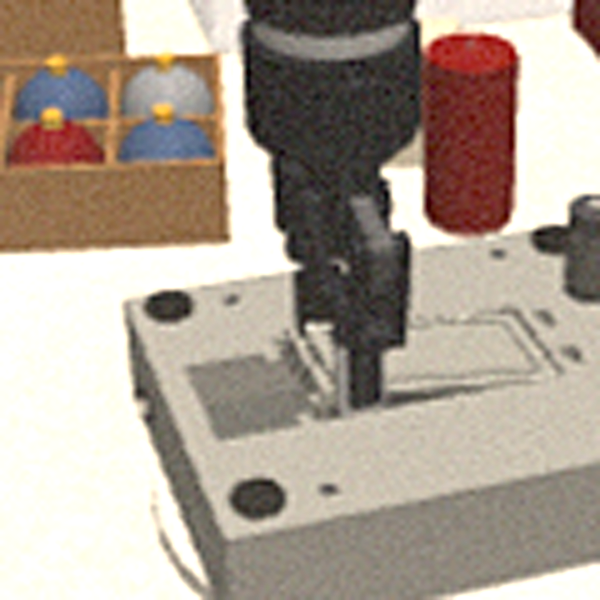

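```bash
python3 -m jog '[[-2.5,0.5,0,0,50],[-2.5,0.6,0,0,50],[-2.5,0.6,0,0,50],[-2.5,0.7,0,0,50],[-2.5,0.8,0,0,50]]'; python3 -m jog '[[-2.5,0.9,0,0,50],[-2.5,0.9,0,0,50],[0,0,0,0,50],[0,0,0,0,50],[0,0,0,0,50]]'; python3 look.py a4
```

```text
time_s: 15.6
tcp_pos: [531.4, 26.9, 66.4]
eef_rot: [1.168, 1.236, -1.169]
contact_force: [-0.5, 1.5, -2.9]
gripper_width: 0.688
time_s: 16.1
tcp_pos: [533.6, 27.0, 71.5]
eef_rot: [1.169, 1.235, -1.169]
contact_force: [-2.2, 2.0, -1.9]
gripper_width: 0.69
16.1 stand frame -35.4 0.4 z 71.5 [-2.2  2.  -1.9] 0.69
```

View pics/a4.png

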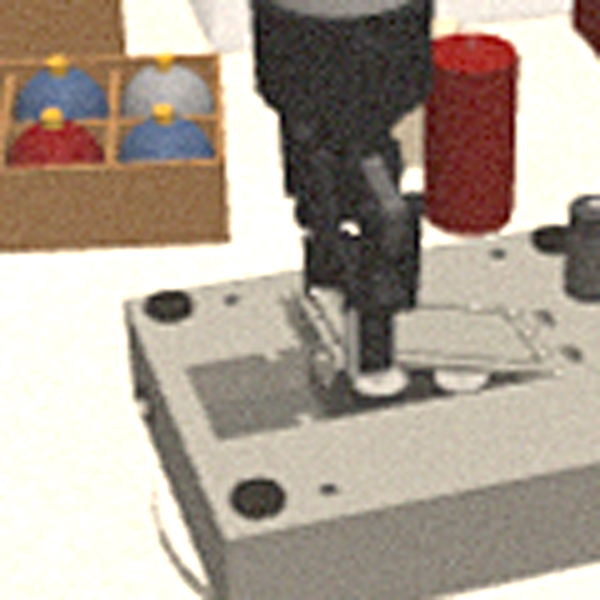

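```bash
python3 -m jog '[[-2.5,1,0,0,50],[-2.5,1.1,0,0,50],[-2.5,1.2,0,0,50],[-2.5,1.3,0,0,50],[-2.5,1.4,0,0,50]]'; python3 -m jog '[[-2,1.2,0,0,50],[-1,0.6,0,0,50],[0,0,0,0,50],[0,0,0,0,50],[0,0,0,0,50]]'; python3 look.py a5
```

```text
time_s: 16.65
tcp_pos: [540.1, 27.0, 84.5]
eef_rot: [1.169, 1.234, -1.169]
contact_force: [-0.1, 0.7, -2.0]
gripper_width: 0.691
time_s: 17.15
tcp_pos: [541.6, 27.2, 87.0]
eef_rot: [1.169, 1.234, -1.169]
contact_force: [-0.0, -0.1, -3.2]
gripper_width: 0.683
17.15 stand frame -27.4 0.1 z 87.0 [-0.  -0.1 -3.2] 0.683
```

View pics/a5.png

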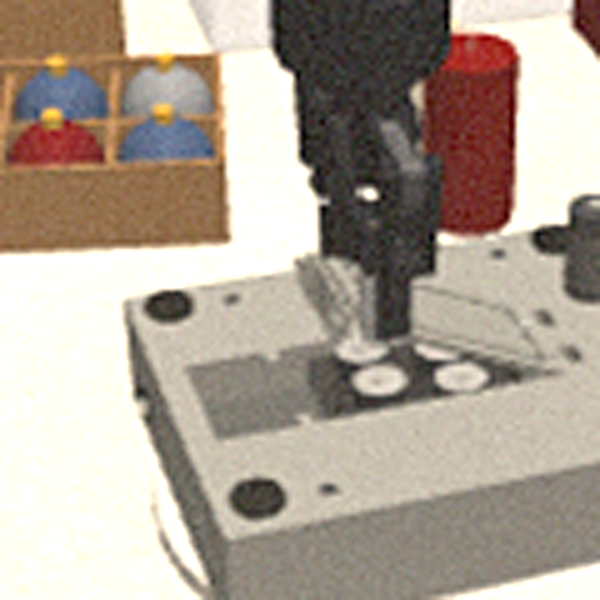

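```bash
python3 -m jog '[[0,-2,0,0,50],[0,-2,0,0,50],[0,-2,0,0,50],[0,0,0,0,50],[0,0,0,0,50]]'; python3 -m jog '[[0,-2,0,0,50],[0,-2,0,0,50],[0,-2,0,0,50],[0,0,0,0,50],[0,0,0,0,50]]'; python3 look.py a6
```

```text
time_s: 17.7
tcp_pos: [538.4, 27.2, 87.7]
eef_rot: [1.172, 1.231, -1.165]
contact_force: [9.4, 0.7, -7.7]
gripper_width: 0.688
time_s: 18.2
tcp_pos: [537.6, 27.3, 88.5]
eef_rot: [1.176, 1.225, -1.158]
contact_force: [26.5, 2.5, -16.3]
gripper_width: 0.683
18.2 stand frame -31.5 0.5 z 88.5 [ 26.5   2.5 -16.3] 0.683
```

View pics/a6.png

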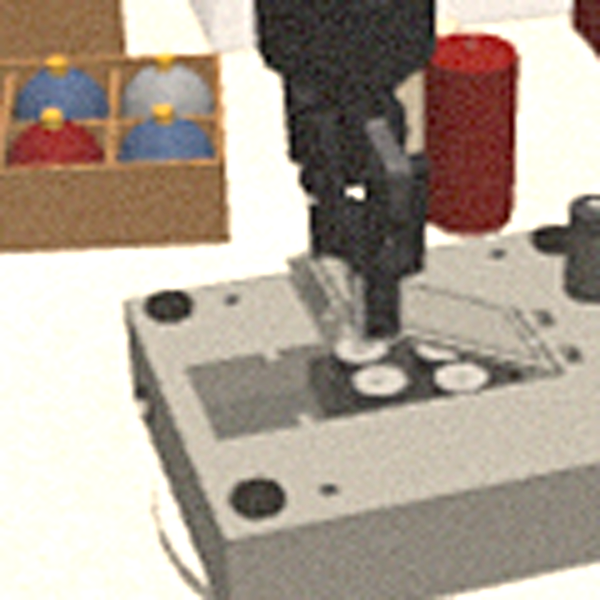

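```bash
python3 -m jog '[[0,5,0,0,50],[0,4,0,0,50],[-2.5,2,0,0,50],[-2.5,2,0,0,50],[-2.5,2,0,0,50]]'; python3 -m jog '[[-2.5,2,0,0,50],[-1,1,0,0,50],[0,0,0,0,50],[0,0,0,0,50],[0,0,0,0,50]]'; python3 look.py a7
```

```text
time_s: 18.75
tcp_pos: [543.8, 27.5, 94.7]
eef_rot: [1.168, 1.236, -1.17]
contact_force: [-2.1, 1.1, -3.0]
gripper_width: 0.687
time_s: 19.25
tcp_pos: [547.4, 27.6, 98.1]
eef_rot: [1.169, 1.235, -1.169]
contact_force: [-1.9, -0.1, -2.5]
gripper_width: 0.688
19.25 stand frame -21.6 0.3 z 98.1 [-1.9 -0.1 -2.5] 0.688
```

View pics/a7.png

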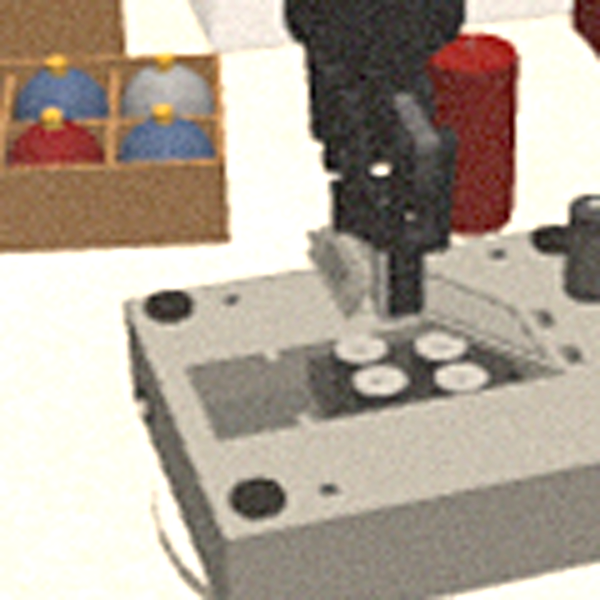

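```bash
python3 -m jog '[[1.5,-1,0,0,50],[1,-2,0,0,50],[0,-2,0,0,50],[0,-2,0,0,50],[0,0,0,0,50]]'; python3 -m jog '[[0,-2,0,0,50],[0,-2,0,0,50],[0,-2,0,0,50],[0,0,0,0,50],[0,0,0,0,50]]'; python3 look.py a8
```

```text
time_s: 19.8
tcp_pos: [543.2, 27.3, 96.1]
eef_rot: [1.171, 1.231, -1.165]
contact_force: [8.1, 1.3, -7.3]
gripper_width: 0.684
time_s: 20.3
tcp_pos: [542.9, 27.3, 96.4]
eef_rot: [1.176, 1.224, -1.158]
contact_force: [28.4, 1.7, -19.3]
gripper_width: 0.683
20.3 stand frame -26.1 0.3 z 96.4 [ 28.4   1.7 -19.3] 0.683
```

View pics/a8.png

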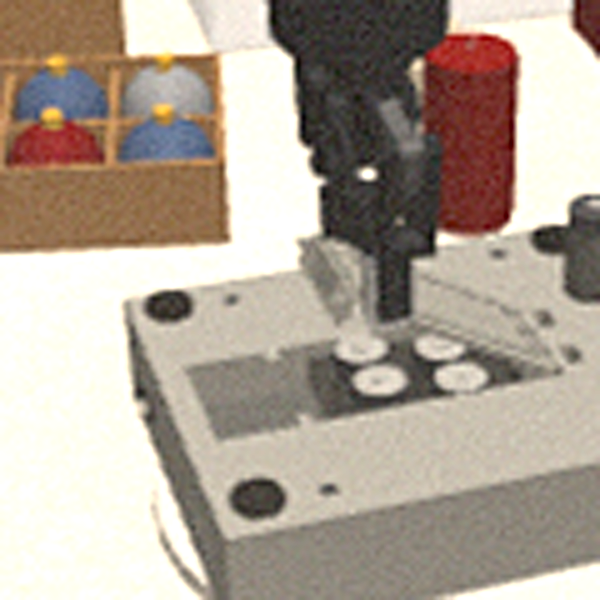

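```bash
cat > ang.py <<'E'
from look import *
def ang(d):
    P,ok=cloud(d); c,s=np.cos(YAW),np.sin(YAW); SS=np.array([567.5,26.5])
    q=P[:,:2]-SS; L=np.stack([c*q[:,0]+s*q[:,1],-s*q[:,0]+c*q[:,1],P[:,2]],1)
    m=ok&(L[:,0]>-14)&(L[:,0]<58)&(np.abs(L[:,1])<24)&(L[:,2]>81)&(L[:,2]<150)
    Q=L[m]
    for x in range(-15,60,5):
        w=Q[(Q[:,0]>=x)&(Q[:,0]<x+5)]
        if len(w):print(x,len(w),np.percentile(w[:,2],[5,50,95]).round(1))
    for it in range(4):
        A=np.c_[Q[:,:2],np.ones(len(Q))];k,*_=np.linalg.lstsq(A,Q[:,2],rcond=None);rs=Q[:,2]-A@k
        Q=Q[np.abs(rs)<max(3,1.5*np.median(np.abs(rs)))]
    print("n",len(Q),"slope angle",np.arctan(-k[0]),"y slope",k[1],"z at x=57:",k[0]*57+k[2])
E
python3 - <<'E'
from ang import *
for n in("a5","a7","a8"): print(n); ang(np.load(n+".npz"))
E
```

```text
a5
-15 4 [ 81.1  81.5 109.9]
-10 6 [111.8 112.2 113. ]
-5 13 [108.8 109.9 110.8]
0 15 [105.5 107.3 108.4]
5 20 [104.3 104.8 105.9]
10 16 [100.8 101.8 103.6]
15 18 [ 98.3  99.7 100.8]
20 16 [95.5 97.2 98.3]
25 18 [93.9 94.7 95.7]
30 14 [91.2 92.3 93.2]
35 20 [88.5 89.7 91.2]
40 15 [85.6 87.4 88.5]
45 18 [83.5 84.6 85.9]
50 16 [81.6 82.7 83.8]
n 203 slope angle 0.4612728581827426 y slope -0.0007202239694237278 z at x=57: 80.08034695216341
a7
-15 2 [81.4 81.5 81.6]
-5 4 [119.  119.7 120.6]
0 7 [115.  115.7 117.8]
5 14 [111.8 113.2 114.7]
10 14 [108.5 110.3 111.6]
15 15 [105.7 106.5 108.6]
20 16 [102.4 103.8 104.7]
25 15 [ 98.6  99.9 102. ]
30 13 [95.2 96.6 98.9]
35 13 [93.3 93.8 95.1]
40 17 [89.  90.8 92.3]
45 14 [86.  87.4 88.9]
50 13 [82.6 84.1 86. ]
55 9 [81.1 81.7 83.1]
n 155 slope angle 0.5715632851643858 y slope -0.0008670942961259698 z at x=57: 81.34136863355478
a8
-15 2 [82.1 82.4 82.6]
-10 5 [117.5 118.4 120.2]
-5 6 [115.1 116.6 118.1]
0 13 [112.2 113.8 115.3]
5 17 [108.7 110.7 111.6]
10 18 [105.6 107.2 108.8]
15 13 [103.  104.3 105.8]
20 18 [100.1 101.3 102.6]
25 13 [ 97.2  98.1 100.1]
30 15 [93.6 95.3 96.8]
35 13 [90.8 92.4 93.4]
40 16 [88.1 89.1 91. ]
45 14 [84.9 86.2 87.8]
50 16 [81.8 83.5 85.2]
55 6 [81.3 81.6 82.1]
n 183 slope angle 0.5385820502401382 y slope -0.004714100551865386 z at x=57: 80.76894992272597
```

```bash
python3 -m jog '[[0,5,0,0,50],[0,4,0,0,50],[2,0,0,0,50],[2,-1,0,0,50],[2,-1,0,0,50]]'; python3 -m jog '[[2,-1,0,0,50],[0,0,0,0,50],[0,0,0,0,50],[0,0,0,0,50],[0,0,0,0,50]]'
python3 - <<'E'
from ang import *
st,d=look("a9"); ang(d)
E
```

```text
time_s: 20.85
tcp_pos: [541.1, 27.2, 89.6]
eef_rot: [1.169, 1.235, -1.169]
contact_force: [-0.2, -0.3, 0.2]
gripper_width: 0.685
time_s: 21.35
tcp_pos: [540.5, 27.2, 87.8]
eef_rot: [1.169, 1.235, -1.169]
contact_force: [0.1, -0.1, 1.5]
gripper_width: 0.685
21.35 stand frame -28.6 0.2 z 87.8 [ 0.1 -0.1  1.5] 0.685
-15 3 [ 81.2  81.5 109.3]
-10 6 [109.5 110.1 110.4]
-5 11 [106.6 107.6 109. ]
0 18 [103.1 104.9 106.5]
5 16 [100.3 101.9 103.4]
10 16 [ 98.6  99.3 100.8]
15 18 [95.3 96.7 98.6]
20 14 [92.9 93.7 95.1]
25 18 [89.7 91.5 92.9]
30 15 [86.9 88.8 89.8]
35 16 [84.2 85.8 87.2]
40 14 [81.5 83.1 84.5]
45 4 [81.2 81.5 81.8]
n 167 slope angle 0.5015538099337689 y slope 0.00014952902081688535 z at x=57: 75.09276220021823
```

View pics/a9.png

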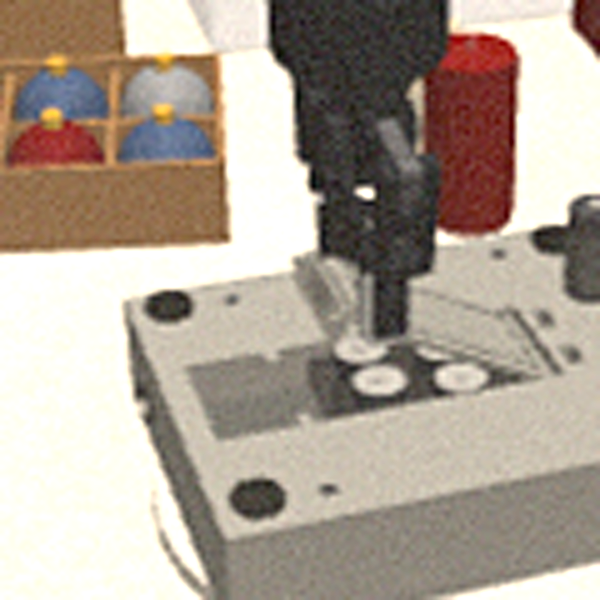

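```bash
python3 -m jog '[[0,0,0,0,50],[0,-1,0,0,50],[0,-2,0,0,50],[0,-2,0,0,50],[0,0,0,0,50]]' 80; python3 -m jog '[[0,-2,0,0,50],[0,-2,0,0,50],[0,-1,0,0,50],[0,0,0,0,50],[0,0,0,0,50]]'
python3 - <<'E'
from ang import *
st,d=look("a10"); ang(d)
E
```

```text
time_s: 21.9
tcp_pos: [535.2, 26.9, 87.7]
eef_rot: [1.169, 1.235, -1.169]
contact_force: [-0.1, -0.1, 1.1]
gripper_width: 0.662
time_s: 22.4
tcp_pos: [530.3, 26.7, 87.6]
eef_rot: [1.169, 1.235, -1.169]
contact_force: [-0.9, -0.7, 0.8]
gripper_width: 0.664
22.4 stand frame -38.7 0.3 z 87.6 [-0.9 -0.7  0.8] 0.664
-15 14 [ 81.4 107.2 108. ]
-10 18 [102.5 104.4 106.2]
-5 16 [100.4 102.1 103.6]
0 17 [ 97.8  99.5 100.7]
5 18 [95.2 96.4 98.1]
10 17 [91.9 94.2 95.6]
15 16 [89.2 90.7 93.2]
20 18 [86.5 87.9 89.2]
25 18 [84.2 84.7 87.8]
30 15 [81.6 82.7 84.9]
35 3 [81.4 81.4 81.7]
n 168 slope angle 0.49868634596527023 y slope -0.003212377971280489 z at x=57: 69.46380781798806
```

View pics/a10.png

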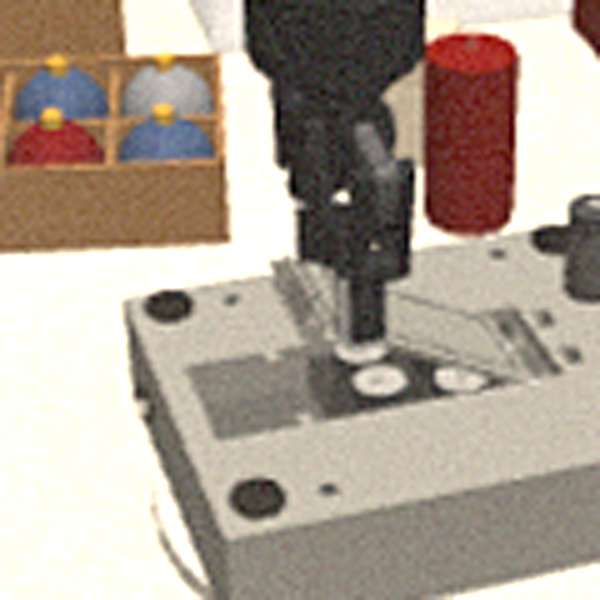

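```bash
python3 -m jog '[[0,-2,0,0,50],[0,-2,0,0,50],[0,-2,0,0,50],[-2,-1,0,0,50],[-4,0,0,0,50]]'; python3 -m jog '[[-8,0,0,0,50],[-15,0,0,0,50],[-25,0,0,0,50],[-20,0,0,0,50],[0,0,0,0,50]]'
python3 - <<'E'
from ang import *
st,d=look("a11",(190,100,160,150))
E
```

```text
time_s: 22.95
tcp_pos: [523.2, 26.3, 93.4]
eef_rot: [1.169, 1.235, -1.169]
contact_force: [1.4, 0.5, -1.5]
gripper_width: 0.665
time_s: 23.45
tcp_pos: [524.9, 26.4, 164.9]
eef_rot: [1.171, 1.231, -1.165]
contact_force: [0.3, -0.2, -0.7]
gripper_width: 0.666
23.45 stand frame -44.2 0.2 z 164.9 [ 0.3 -0.2 -0.7] 0.666
```

View pics/a11.png

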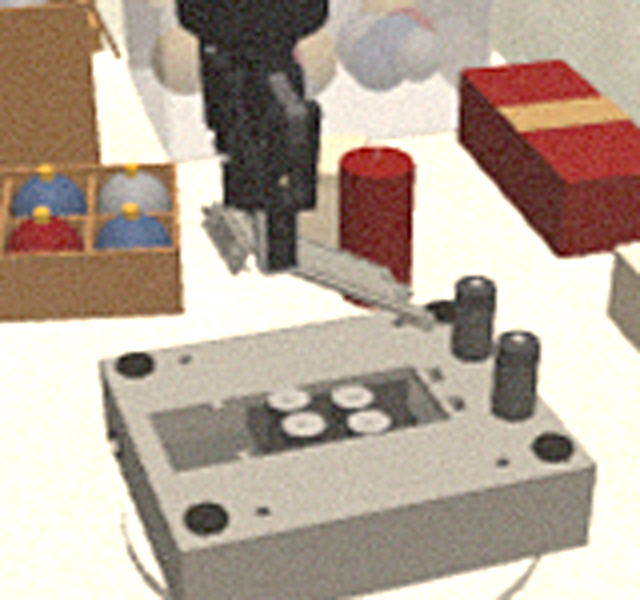

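```bash
python3 -m jog '[[0,0,0,-0.08,50],[0,0,0,-0.074,50],[0,0,20,0,50],[0,0,30,0,50],[0,0,30,0,50]]'
python3 - <<'E'
from h import *
from plant import r
st=r.get_state(); plan([389,-387,160],0.208+np.pi/2,st); print(st["tcp_pos"])
E
```

```text
time_s: 24.0
tcp_pos: [539.4, -52.4, 160.2]
eef_rot: [1.052, 1.303, -1.054]
contact_force: [-0.1, -0.2, -1.4]
gripper_width: 0.667
tool axes
 [[-0.002  0.978  0.209]
 [ 0.     0.209 -0.978]
 [-1.    -0.002 -0.001]]  spin 0.002  shift tool [   0.5 -216.9  295.9]
[539.39769716 -52.42857712 160.20728781]
```

```bash
python3 -m jog '[[0,-20,28,0,50],[0,-27,37,0,50],[0,-27,37,0,50],[0,-27,37,0,50],[0,-27,37,0,50]]';python3 -m jog '[[0,-27,37,0,50],[0,-25,33,0,50],[0,-15,20,0,50],[0,-8,12,0,50],[0,0,0,0,50]]'
python3 - <<'E'
from h import *
from plant import r
st=r.get_state(); plan([389,-387,160],0.208+np.pi/2,st); print(st["tcp_pos"])
E
```

```text
time_s: 24.5
tcp_pos: [449.7, -251.7, 160.3]
eef_rot: [1.054, 1.303, -1.054]
contact_force: [0.5, 0.7, -1.5]
gripper_width: 0.663
time_s: 25.0
tcp_pos: [398.2, -366.8, 160.4]
eef_rot: [1.056, 1.302, -1.056]
contact_force: [0.3, 0.6, -2.1]
gripper_width: 0.664
tool axes
 [[-0.001  0.979  0.205]
 [ 0.001  0.205 -0.979]
 [-1.    -0.001 -0.001]]  spin -0.0015  shift tool [  0.4 -13.1  17.8]
[ 398.18953103 -366.8462933   160.4267269 ]
```

```bash
python3 -m jog '[[0,-13,18,0,50],[25,0,0,0,50],[30,0,0,0,50],[30,0,0,0,50],[30,0,0,0,50]]' 40; python3 -m jog '[[5,0,0,0,50],[0,0,0,0,50],[0,0,0,0,50],[0,0,0,0,50],[0,0,0,0,50]]'
python3 - <<'E'
from look import *
look("b1",(160,240,240,180))
E
```

```text
time_s: 25.5
tcp_pos: [390.7, -384.7, 45.2]
eef_rot: [1.053, 1.302, -1.052]
contact_force: [0.8, 0.4, -1.0]
gripper_width: 0.664
time_s: 26.0
tcp_pos: [391.0, -386.9, 43.1]
eef_rot: [1.053, 1.298, -1.054]
contact_force: [-0.6, 0.2, -0.7]
gripper_width: 0.667
26.0 stand frame -200.2 -405.2 z 43.1 [-0.6  0.2 -0.7] 0.667
```

View pics/b1.png

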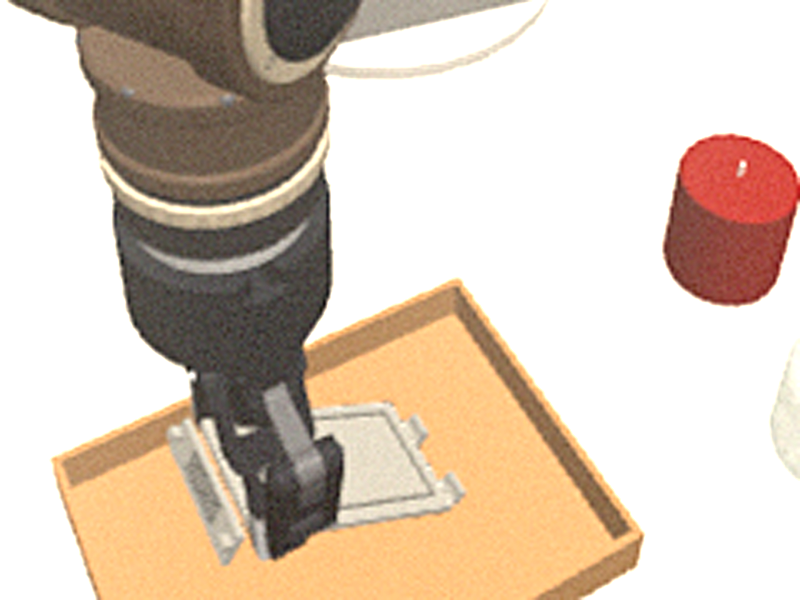

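```bash
python3 -m jog '[[5,0,0,0,50],[4,0,0,0,50],[4,0,0,0,50],[4,0,0,0,50],[4,0,0,0,50]]' 25; python3 -m jog '[[4,0,0,0,50],[4,0,0,0,50],[4,0,0,0,50],[4,0,0,0,50],[0,0,0,0,50]]'
python3 - <<'E'
from look import *
look("b2",(160,240,240,180))
E
```

```text
time_s: 26.55
tcp_pos: [389.6, -387.0, 21.2]
eef_rot: [1.053, 1.3, -1.056]
contact_force: [-7.0, -2.2, 10.3]
gripper_width: 0.663
time_s: 27.05
tcp_pos: [390.0, -387.2, 4.9]
eef_rot: [1.054, 1.299, -1.056]
contact_force: [-4.7, -1.7, 5.7]
gripper_width: 0.665
27.05 stand frame -201.1 -405.5 z 4.9 [-4.7 -1.7  5.7] 0.665
```

View pics/b2.png

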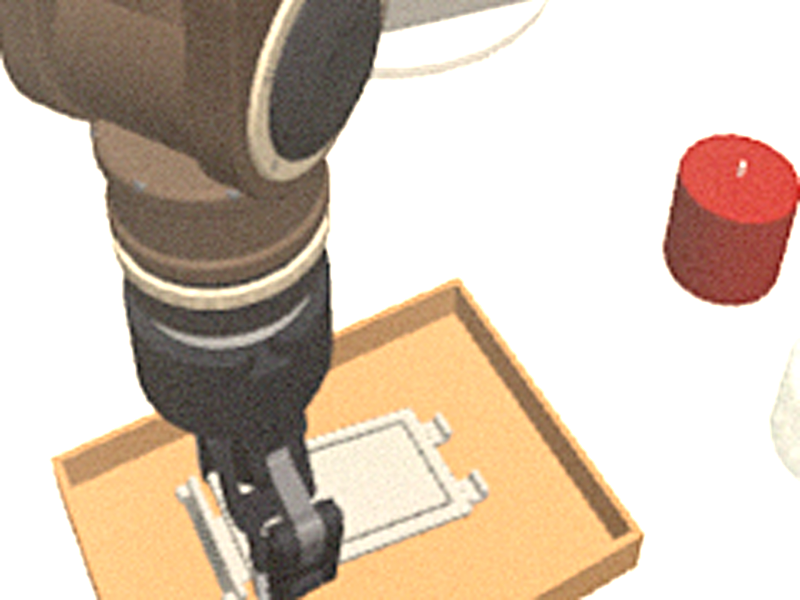

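```bash
python3 -m jog '[[4,0,0,0,50],[4,0,0,0,50],[4,0,0,0,50],[2,0,0,0,50],[0,0,0,0,50]]'; python3 -m jog '[[2,0,0,0,50],[2,0,0,0,50],[1,0,0,0,50],[0,0,0,0,50],[0,0,0,0,50]]'
python3 - <<'E'
from look import *
look("b3",(160,240,240,180))
E
```

```text
time_s: 27.6
tcp_pos: [390.0, -386.7, -9.3]
eef_rot: [1.054, 1.3, -1.055]
contact_force: [-3.6, -0.7, 5.7]
gripper_width: 0.666
time_s: 28.1
tcp_pos: [390.3, -387.1, -13.8]
eef_rot: [1.054, 1.299, -1.055]
contact_force: [-3.5, -1.9, 5.3]
gripper_width: 0.662
28.1 stand frame -200.9 -405.3 z -13.8 [-3.5 -1.9  5.3] 0.662
```

View pics/b3.png

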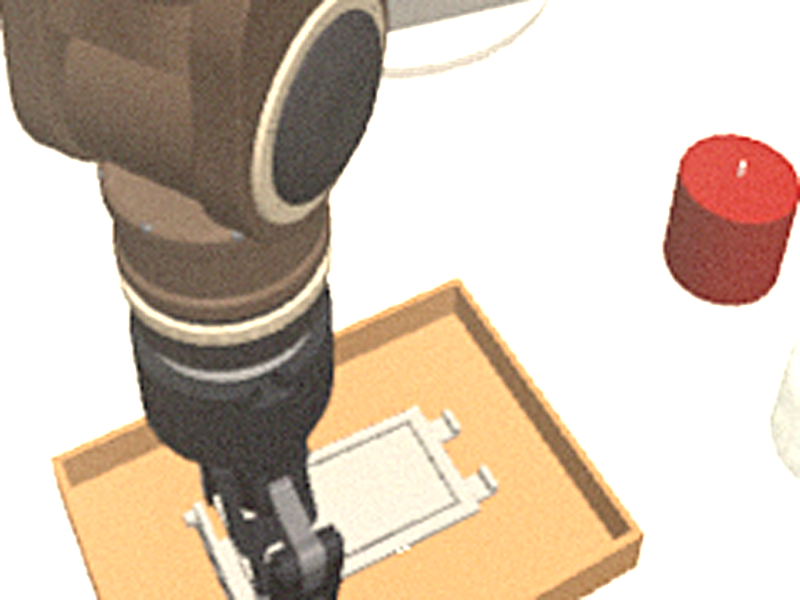

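```bash
python3 -m jog '[[1.5,0,0,0,50],[1.5,0,0,0,50],[1,0,0,0,50],[0,0,0,0,50],[0,0,0,0,50]]'; python3 -m jog '[[1,0,0,0,50],[1,0,0,0,50],[0,0,0,0,50],[0,0,0,0,50],[0,0,0,0,50]]'
```

```text
time_s: 28.65
tcp_pos: [390.4, -386.8, -16.5]
eef_rot: [1.053, 1.299, -1.054]
contact_force: [-7.0, 2.8, 15.9]
gripper_width: 0.662
time_s: 29.15
tcp_pos: [390.5, -387.0, -17.0]
eef_rot: [1.053, 1.298, -1.054]
contact_force: [-10.0, 5.9, 27.5]
gripper_width: 0.663
```

```bash
python3 -m jog '[[-2,0,0,0,50],[0,0,0,0,60],[0,0,0,0,64],[0,0,0,0,70],[0,0,0,0,75]]'; python3 -m jog '[[0,0,0,0,78],[-10,0,0,0,78],[-20,0,0,0,78],[-30,0,0,0,78],[-40,0,0,0,78]]'; python3 -m jog '[[-40,0,0,0,78],[-40,-20,0,0,78],[-20,-40,0,0,78],[0,-40,0,0,78],[0,-40,0,0,78]]'
python3 - <<'E'
from look import *
look("b4",(160,240,240,180)); d=r.get_image("top"); np.savez("topb.npz",**d); cv2.imwrite("pics/topb.png",cv2.convertScaleAbs(d["image"][:,:,::-1],alpha=1.3))
E
```

```text
time_s: 29.65
tcp_pos: [390.0, -386.0, -19.0]
eef_rot: [1.054, 1.302, -1.054]
contact_force: [-0.1, -0.7, 0.7]
gripper_width: 0.88
time_s: 30.15
tcp_pos: [389.3, -385.4, 81.8]
eef_rot: [1.055, 1.304, -1.054]
contact_force: [0.8, -0.6, -0.7]
gripper_width: 0.915
time_s: 30.65
tcp_pos: [252.4, -415.9, 183.4]
eef_rot: [1.052, 1.298, -1.054]
contact_force: [0.9, -0.7, -0.0]
gripper_width: 0.909
30.65 stand frame -340.2 -426.6 z 183.4 [ 0.9 -0.7 -0. ] 0.909
```

View pics/b4.png

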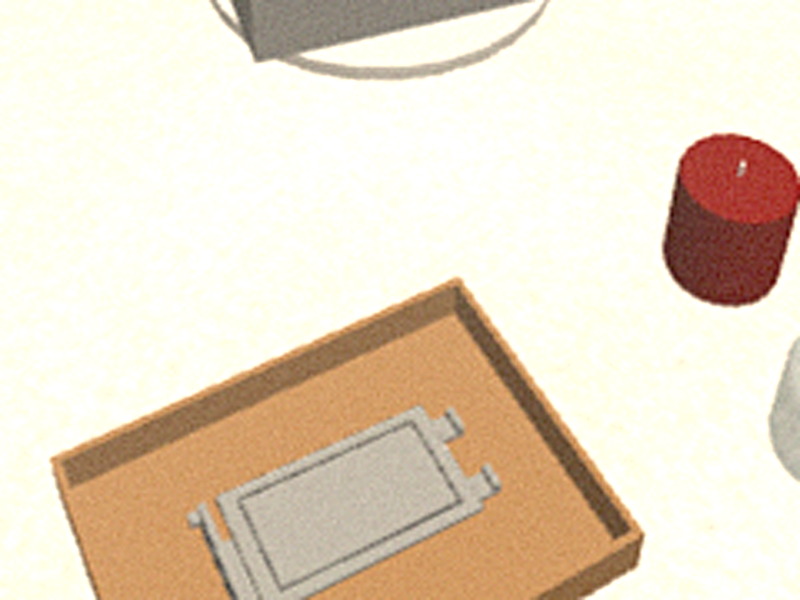

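View pics/topb.png

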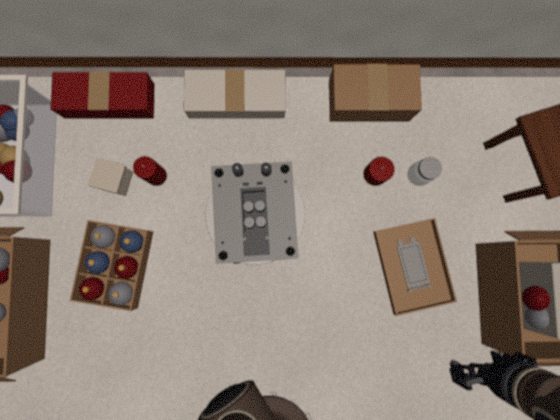

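The cover lies in the lid at about (414,264), and the lid's middle is at (415,267). Everything else looks unmoved. I'll check flatness with depth before handing in.

```bash
python3 - <<'E'
from look import *
d=np.load("topb.npz"); P,ok=cloud(d); c,s=np.cos(.208),np.sin(.208)
q=P[:,:2]-[433.7,-376.7]; L=np.c_[c*q[:,0]+s*q[:,1],-s*q[:,0]+c*q[:,1],P[:,2]]
m=ok&(abs(L[:,0])<95)&(abs(L[:,1])<65)&(L[:,2]>11)
Q=L[m];print(len(Q),Q.min(0).round(),Q.max(0).round(),Q.mean(0).round(1))
k=np.linalg.lstsq(np.c_[Q[:,:2],np.ones(len(Q))],Q[:,2],rcond=None)[0];print(k)
E
python3 -m jog '[[0,0,0,0,78],[0,0,0,0,78],[0,0,0,0,78],[0,0,0,0,78],[0,0,0,0,78]]'
python3 -c "
from plant import r;print(r.get_state()['contact_force']);print(r.sign_off())"
```

```text
1058 [-67. -60.  11.] [72. 30. 25.] [ 1.9 -0.9 17.5]
[-4.31398600e-02  4.71168148e-03  1.75612986e+01]
time_s: 31.25
tcp_pos: [253.8, -415.1, 181.4]
eef_rot: [1.053, 1.302, -1.053]
contact_force: [0.1, 0.3, -0.1]
gripper_width: 0.914
[ 0.10894376  0.26742604 -0.12147228]
the job is handed in; nothing more can be done
None
```

The cover is out of the stand and lying flat in the carton lid, and I handed the job in at about 31 s; sign-off gave no verdict. I pressed the tab with the closed fingers and eased the cover up. Then I gripped its long sides, swung it up to about 0.57 rad with the hooks still at the bar, drew it out, and set it down.

**Last checks:**
- **Position:** depth from the top camera put the cover's middle about 2 mm along and 1 mm across from the lid's middle. Its upper face was about 17 mm above the table.
- **Tilt:** about 0.04 rad, which is what its tab and tongues resting on the floor should give.
- **Everything else:** the final top picture shows the candles, jar, box and fresh cells standing where they were (by eye, not measured). The gripper was clear of everything and read about 0 N.

**What disagreed or went wrong:**
- **Finger tips:** they sat about 24 mm above the reported TCP when shut, confirmed by touching the well floor. I planned with that offset.
- **Camera positions:** the two cameras placed the stand 3–5 mm apart, so I used a value in between.
- **Drawing out:** the first two pulls caught on the hinge bar, at 31 and 34 N. I lowered the hooked end and the third pull came free.
- **Stray depth reading:** a few top-camera points reached 60 mm across, beyond where the cover should be. I took these as noise or the lid's wall, because the pictures show the cover clear of the walls.

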